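# Clip a pressed-flower glass mount onto the viewing stage

### The arm

A 6-joint arm with a two-finger parallel gripper is mounted at the origin on the work surface. World frame = base frame: x ahead of the robot, y to its left, z up, the work surface at z = 0. Lengths are in m, angles in rad, forces in N, time in s.
With the tool pointing down it reaches from about 0.3 to 0.875 m from the base axis. Payload 6.4 kg.
Tool frame: the origin (TCP) lies at the very end of the fingers, on their centre line; the grasp point (between the pads) lies ctrl.pinch_z behind it (ctrl.pinch_z is the distance from the TCP to the grasp point, in m); y points along the fingers, z is the direction in which the jaws open and shut, and the axes are right-handed (so a half turn about y gives the same grasp; the last joint's range is limited). The gripper opens to 85 mm and grips with 20 to 120 N. Pads are 22 mm wide; open, the fingers measure 114 mm over their backs; the gripper's body (76 mm by 85 mm) begins 54 mm behind the grasp point. The pads swing forward as they close: fully open they stand 13 mm farther back than shut.
Start: joints at [1.114, 0.181, 1.607, -0, 1.354, -0.206], TCP at [0.143, 0.557, 0.231] pointing down, gripper open.
Joint ranges: [-2.99, 2.99], [-0.89, 2.07], [0.3, 2.58], [-1.14, 4.28], [0, 2.63], [-3.12, 3.12]. Speed limits (rad/s): [2.57, 2.57, 3.01, 3.14, 3.14, 3.14].

### API

Orientations are given as a unit quaternion [w, x, y, z].
In Python, from bench import ctrl gives the robot as it stands.
- The arm moves only by the shell command python3 -m pendant 'ROWS'. ROWS is JSON, one flat list of numbers, 7 for each row, row after row: the shift along the world's x, y, z in m, then the turn, a rotation vector about the world's x, y, z in degrees, then the finger opening in m, from 0 to 0.0854. In form: [tx, ty, tz, rx, ry, rz, hand, tx, ty, tz, rx, ry, rz, hand, ...]. A call has 1 to 12 rows; each row shifts and turns the commanded pose from where the row before left it; what a row does not reach is not made up. A row lasts 1/8 s, in which the tool goes at most 62.5 mm and 10.7 degrees, less where a joint would pass 70% of its speed; a pose out of reach is approached as far as the arm can. A call with a gripper value outside its range is refused whole. The fingers move at their own pace and stop on an object; the grip force is fixed at half the most. Time passes only in rows, so rows that do not move let the fingers close. It gives the time, the measured TCP pose, the force and the opening at its end, in the units of the state.
- ctrl.get_obs(): the state, without advancing time (a new reading comes with each control period).
- ctrl.camera(name): name is "side" or "top"; returns the picture (400x640x3 uint8, red, green, blue); there is no depth.
- ctrl.camera_info(name): a dict with "fx", "fy", "cx", "cy" (pixels), "k1" (the pictures are not rectified: a ray, as slopes to the right and down, at radius r is drawn at 1 + k1 r^2 times it, then the intrinsics apply), "origin" and "rotation" of the camera in the world. Camera axes: x right, y down, z forward; pixel columns grow to the right and rows downward; lengths in m; the calibration is good to about 2 mm. A picture is of the moment at which its call begins. camera_info takes no time and is no camera call.
- ctrl.hand_in(): hands the job in, once; it reports no verdict.
Trained networks look in the newest picture that a camera, given by its name, has taken for a name from the list of things; names that differ only in an ending like _2 or _b are one class to them, and where a whole thing is asked for, a point or a joint stands for the part that bears it (a point fixed in the world has none). Each returns a list of dicts, best first, with "score" (0 to 1); they miss things now and then, are a little off and sometimes report something else, mostly with a low value. They report only what shows in the picture. A call takes as long as a camera call. They do not tell look-alikes from the thing itself.
- ctrl.silhouettes(target, camera): "mask" (400x640 bool, what is visible of it) and "bbox" ([left, top, right, bottom] in pixels, round what is visible of it).
The state is a dict: "time_s": time; "q": joint angles; "dq": joint speeds; "joint_efforts": joint torques, N m; "eef_pos": TCP position; "eef_rot": TCP orientation; "wrist_force": force on the tool from outside, world axes, zero at the start; "torque": the same for the moment, N m; "opening": opening from 0.0 (shut) to 1.0 (fully open).
Only numpy, scipy, OpenCV 4.12 (cv2) and the standard library are available. Lean on these libraries where they do the work, as an engineer would, in place of code of your own. Each camera call takes 0.05 s, during which the arm holds its last target.

### The job

Take the pressed-flower glass mount from the cork mat by its wooden grip, lay it on the open end of the viewing stage's white bed and slide it in bar first, so that the two sprung clips ride up over the wooden bar and snap down on the glass. Slide on until you feel the mount press the steel end stop fully in (a few newtons; do not ram it, press hard on the bed or wrench the clips), then let go, leaving it flat and home against the stop. Leave the clay egg, the brass goblet and the blue tumbler where they are.

Things in the scene. Friction and masses are not known exactly. Their poses are not given: they have to be found in the camera images.
- mount: The loose glass mount, about 0.1 kg: a clear glass pane 120 (x) by 60 (y) by 4 mm thick with a pressed flower on it. Across its front (+x) end lies a raised dark wooden bar 12 mm long in x and 60 mm wide, whose top is 8 mm above the underside. Near the other end stands the wooden grip. Origin: centre of the pane's underside; x points to the bar end (goes in first), z up.
- mount_grip (a point): Where to pinch the mount: in the upright wooden grip block, 30 (x) by 14 (y) mm, standing from the pane's top to 38 mm above the pane's underside. This point is on the block's centre line, 28 mm above the pane's underside, 43 mm behind the mount's centre and 103 mm behind its front face. Pinch it across y (14 mm). Same axes as the mount.
- mount_front (a point): Middle of the front face of the mount's bar end, 60 mm ahead of the mount's centre and 4 mm above its underside: the face that must press the stop.
- mat: Fixed flat cork mat, 190 by 140 by 4 mm, on which the mount lies at the start. Origin: centre of its underside.
- bed: White bed of the viewing stage, surface 24 mm above the table. Origin: on the surface, on the centre line, 45 mm before the clips' noses; x is the slide-in direction, z up. Bed starts at x = -112 mm (open, no guides). Guide rails 5 mm high, 63 mm apart, run from x = 7 to 107 mm, flaring out before that to 70 mm at x = -16. The mount is clear of the clips while its front is short of x = 25 mm.
- gauge: Fixed black box at the end of the bed, 40 (x) by 88 (y) by 28 mm high; the clips are hinged on its front and the end stop stands out of it on a steel rod. Origin: bottom middle of its front face, on the bed's surface at bed x = 110 mm; same axes as the bed.
- stop (a joint): How far the end stop is pressed in (m): 0 out, 0.003 fully in. A steel pad 20 wide, 12 mm high, on the centre line, weak spring (under 1 N), then solid. How far it stands out of the box is set differently each time and not given: its free front face lies anywhere from bed x = 66 to 95 mm, to be found by feel (or seen). Once the mount is let go the clips' grip on it holds the stop in.
- clip_l (a joint): Angle (rad) of the left (+y) sprung clip, a bent steel leaf 12 mm wide, 21 mm left of the centre line, hinged at bed x = 106 mm, 20 mm above the bed. 0 at rest, positive lifted: about 0.10 with the bar under its nose, about 0.03 snapped down on the glass, once the mount's front is past about bed x = 59 mm. Pushing the bar under both clips takes 6 to 16 N, the drag after the snap is 2 to 6 N.
- clip_r (a joint): The same for the right (-y) clip, 21 mm right of the centre line.
- clip_l_nose (a point): Lowest point of the left clip's nose, moving with the clip; at rest 2 mm above the bed, at bed x = 45 mm. From it an upturned tip rises at about 24 deg towards the open end, to 11 mm above the bed at x = 25 mm: it lets the bar in. The leaf behind the nose is steep and drops behind the bar. Spring: 2 to 3 N down at the nose.
- clip_r_nose (a point): The same for the right clip.
- egg: Bystander: loose dark clay egg with a flat foot, 45 mm wide, 53 mm high. Origin: centre of its underside.
- goblet: Bystander: loose brass goblet, 68 mm wide, 86 mm high. Origin: centre of its underside.
- tumbler: Bystander: loose blue tumbler, 64 mm wide, 75 mm high. Origin: centre of its underside.
Not all that is in view belongs to the job. There is more than one size of the mount; the one meant has the size given above.

How it is judged:
By the outcome, as a careful person would: the job done as asked, in the order asked, and still so for the second after the job is handed in, with the robot touching nothing.
It also fails if it takes over 64 s, if anything falls off the work surface, if the arm or the gripper's body presses on something with over 40 N, if the wrist force passes 120 N, or if a joint passes its speed limit or range.

## Working session

There is one attempt and no reset: what is moved stays moved. The work goes in short steps, Python scripts to look and compute and a shell command to move; the robot and the scene stay as the last step left them, time stands still between calls to the robot, and variables do not carry over. Pictures are saved under pics/ and viewed, and the job is handed in when it is done.

```bash
ls; mkdir -p pics
cat > h.py <<'E'
import numpy as np, cv2
from bench import ctrl
def save(img,name): cv2.imwrite('pics/'+name,cv2.cvtColor(np.ascontiguousarray(img),cv2.COLOR_RGB2BGR))
def info(c):
    i=ctrl.camera_info(c); K=np.array([[i['fx'],0,i['cx']],[0,i['fy'],i['cy']],[0,0,1.]]); D=np.array([i['k1'],0,0,0.])
    return K,D,np.array(i['origin']),np.array(i['rotation'])
def ray(c,uv):
    K,D,o,R=info(c)
    p=cv2.undistortPoints(np.array(uv,float).reshape(-1,1,2),K,D).reshape(-1,2)
    d=np.c_[p,np.ones(len(p))]@R.T
    return o,d
def onz(c,uv,z):
    o,d=ray(c,uv); z=np.asarray(z,float)
    return o+d*((z-o[2])/d[:,2])[:,None]
def proj(c,P):
    K,D,o,R=info(c); q=(np.array(P,float).reshape(-1,3)-o)@R
    return cv2.projectPoints(q,np.zeros(3),np.zeros(3),K,D)[0].reshape(-1,2)
E
python3 - <<'E'
from h import *
for c in('top','side'):
    save(ctrl.camera(c),c+'0.png'); i=ctrl.camera_info(c); print(i)
    for t in('mount','mat','bed','gauge','egg','goblet','tumbler','clip_l','clip_r','stop'):
        print(c,t,[(round(r['score'],2),[int(x) for x in r['bbox']]) for r in ctrl.silhouettes(t,c)])
print(ctrl.pinch_z,ctrl.get_obs())
E
```

```text
pics
{'fx': 496.37384638312284, 'fy': 496.37384638312284, 'cx': 325.59825016532324, 'cy': 199.85788330781946, 'k1': -0.047947834012218395, 'origin': array([ 0.35459036, -0.0056033 ,  1.26994212]), 'rotation': array([ 0.06005486, -0.70054888,  0.70770895, -0.06908489])}
top mount [(0.74, [380, 199, 405, 243]), (0.65, [382, 153, 414, 164]), (0.59, [430, 241, 467, 266])]
top mat [(0.87, [356, 187, 417, 264])]
top bed [(0.86, [247, 172, 298, 265])]
top gauge [(0.72, [243, 155, 278, 188])]
top egg [(0.79, [314, 160, 331, 175]), (0.75, [467, 184, 499, 214])]
top goblet [(0.61, [466, 180, 500, 211])]
top tumbler [(0.93, [150, 176, 181, 201])]
top clip_l [(0.68, [254, 176, 268, 208]), (0.5, [270, 173, 280, 209])]
top clip_r [(0.68, [254, 176, 268, 208]), (0.5, [270, 173, 280, 209])]
top stop [(0.43, [381, 199, 407, 244])]
{'fx': 370.4516660674068, 'fy': 370.4516660674068, 'cx': 315.8849292431365, 'cy': 194.35986394605774, 'k1': 0.010836847476513804, 'origin': array([ 0.4590577 , -0.72682608,  0.76127145]), 'rotation': array([-0.38508349,  0.91830896, -0.08717994,  0.02861843])}
side mount [(
[... 541 characters left out ...]
)]
side stop [(0.41, [283, 249, 331, 277])]
0.0187 {'time_s': 1.1, 'q': array([ 1.11369554e+00,  1.80765578e-01,  1.60701792e+00,  9.67473119e-06,
        1.35382466e+00, -2.06309461e-01]), 'dq': array([ 0.00137707,  0.00092317,  0.0010911 , -0.0011094 ,  0.0001958 ,
       -0.00194858]), 'joint_efforts': array([ 1.58009800e-03, -4.44850910e+01, -3.51686490e+01,  1.22731130e-04,
        5.10663358e-04,  4.43000022e-05]), 'eef_pos': array([0.14268375, 0.5570163 , 0.23129916]), 'eef_rot': array([-0.70155058,  0.70155876, -0.08844161,  0.08843172]), 'wrist_force': array([ 0.45938946, -0.13071553, -0.39337036]), 'torque': array([0.01909286, 0.06902761, 0.00609394]), 'opening': 0.998728275624836}
```

```bash
sed -i "s/np.array(i\['rotation'\])/Rot.from_quat(i['rotation'],scalar_first=True).as_matrix()/; s/^import numpy.*/import numpy as np, cv2\nfrom scipy.spatial.transform import Rotation as Rot/" h.py
python3 - <<'E'
import cv2
a=cv2.imread('pics/top0.png'); cv2.imwrite('pics/topcrop.png',cv2.resize(a[130:290,220:520],(800,427),interpolation=cv2.INTER_CUBIC))
a=cv2.imread('pics/side0.png'); cv2.imwrite('pics/sidecrop.png',cv2.resize(a[130:370,230:410],(450,600),interpolation=cv2.INTER_CUBIC))
E
```

```text
(no output)
```

View pics/top0.png

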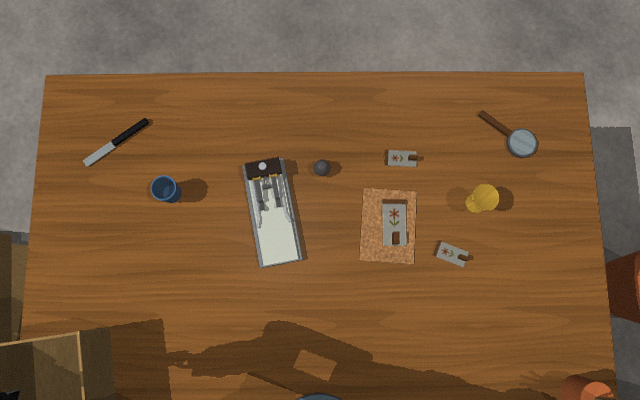

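View pics/topcrop.png

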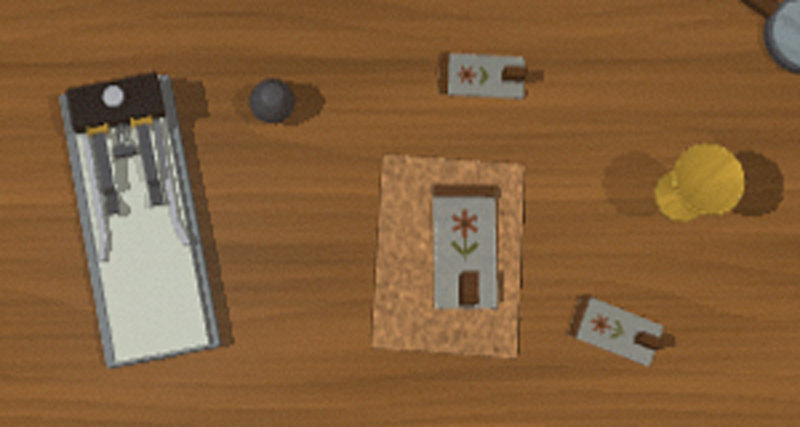

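View pics/side0.png

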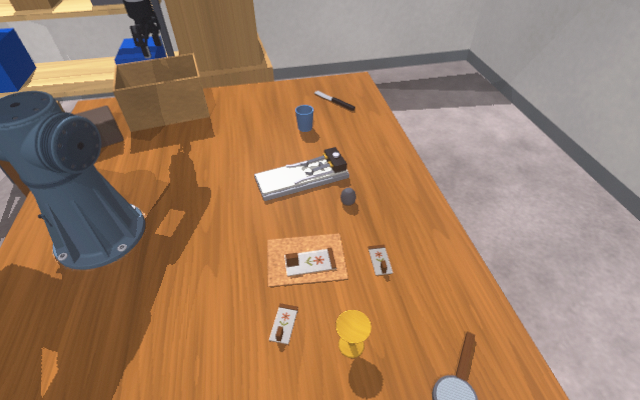

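View pics/sidecrop.png

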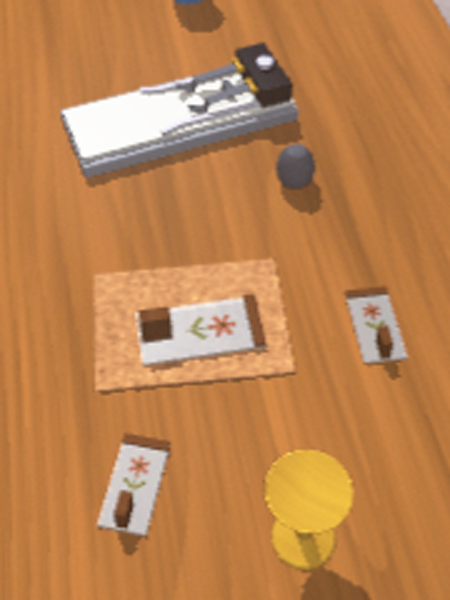

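The top view shows three look-alikes: a mount on the cork mat (393,222), a small one at (402,158), and a small one at (453,254). The one on the mat is about 24×46 px, which is 60×120 mm at this scale, so I choose it. The bed's open end is at about (280,262) and its gauge at (264,170).

Run:
```python
from h import *
a=cv2.imread('pics/top0.png')
cv2.imwrite('pics/mount8.png',cv2.resize(a[180:270,350:430],None,fx=6.5,fy=6.5,interpolation=cv2.INTER_CUBIC))
cv2.imwrite('pics/bed5.png',cv2.resize(a[150:270,235:315],None,fx=5,fy=5,interpolation=cv2.INTER_CUBIC))
a=cv2.imread('pics/side0.png')
cv2.imwrite('pics/mount_s.png',cv2.resize(a[230:290,260:350],None,fx=8,fy=8,interpolation=cv2.INTER_CUBIC))
cv2.imwrite('pics/bed_s.png',cv2.resize(a[140:205,250:355],None,fx=7,fy=7,interpolation=cv2.INTER_CUBIC))
ctrl.camera('top')
for t,z in(('mount',.012),('mat',.004),('bed',.024),('gauge',.052),('egg',.03),('goblet',.08),('tumbler',.07)):
    m=ctrl.silhouettes(t,'top')[0]['mask'].astype(np.uint8)
    c=max(cv2.findContours(m,cv2.RETR_EXTERNAL,cv2.CHAIN_APPROX_NONE)[0],key=cv2.contourArea).reshape(-1,2)
    w=onz('top',c,z)[:,:2].astype(np.float32)
    (cx,cy),(l,s),an=cv2.minAreaRect(w); print(t,np.round([cx,cy,l,s,an],4))
```

```text
mount [ 6.97700e-01 -2.22300e-01  8.50000e-02  4.66000e-02  8.65291e+01]
mat [ 0.5218 -0.1824  0.1445  0.1954 84.6469]
bed [ 0.5382  0.1121  0.2243  0.0922 10.5994]
gauge [ 0.6604  0.135   0.0531  0.0927 11.2032]
egg [ 6.70000e-01 -1.32000e-02  4.38000e-02  4.24000e-02  8.95355e+01]
goblet [ 5.76800e-01 -4.07300e-01  7.99000e-02  7.42000e-02  8.63962e+01]
tumbler [ 0.6057  0.3725  0.0785  0.0621 45.8887]
```

View pics/mount8.png

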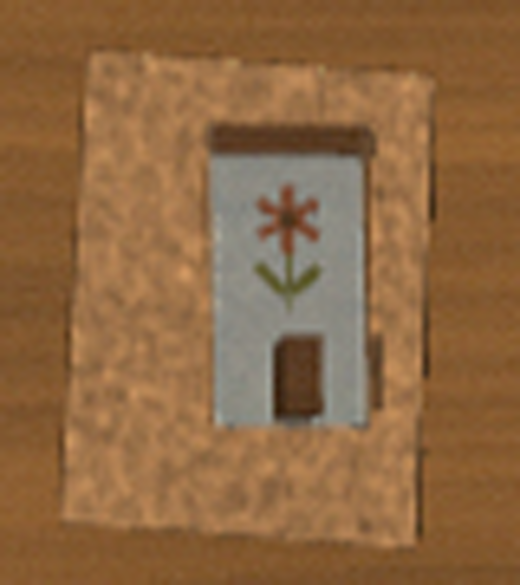

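View pics/bed5.png

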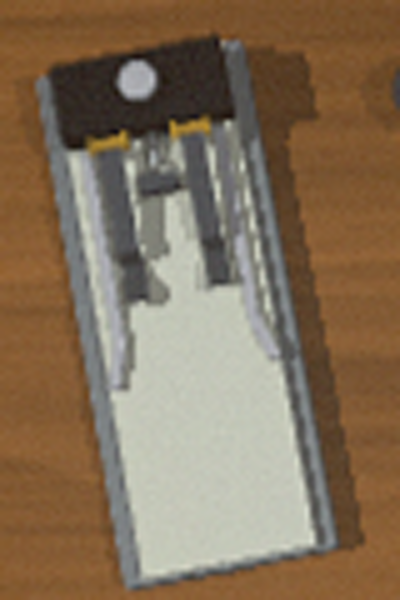

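View pics/mount_s.png

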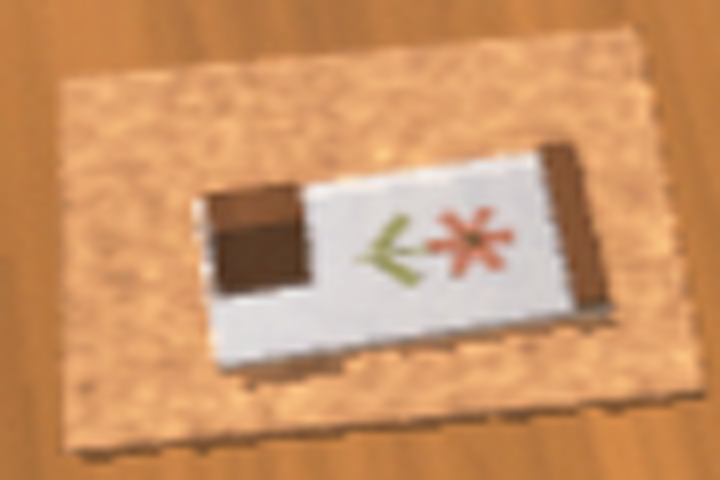

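View pics/bed_s.png

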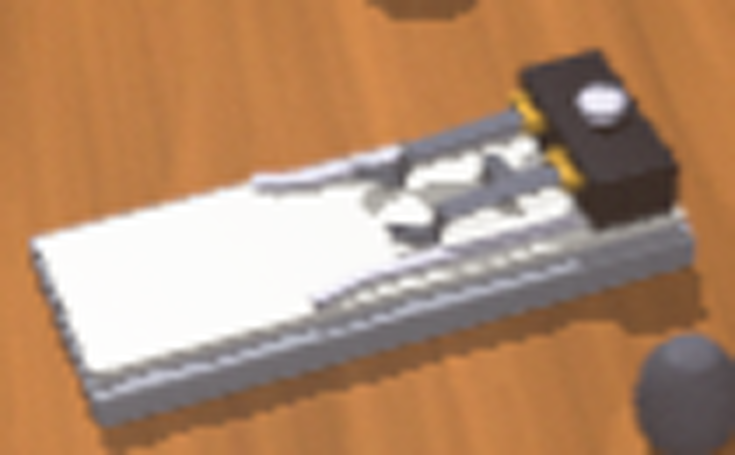

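```bash
cat > fit.py <<'E'
from h import *
from scipy.optimize import least_squares
def px(c,s,o): return (np.array(c,float)+.5)/s-.5+np.array(o)
def fit(obs,z,x0):
    # obs: list (cam, pix, local xyz)
    def f(p):
        R=Rot.from_euler('z',p[2]).as_matrix(); r=[]
        for i,c in enumerate(('top','side')):
            L=np.array([l for k,_,l in obs if k==c]); U=np.array([u for k,u,_ in obs if k==c])
            r.append(((proj(c,L@R.T+[p[0],p[1],z])-U)).ravel())
        return np.concatenate(r)
    s=least_squares(f,x0,loss='soft_l1')
    return s.x,f(s.x).reshape(-1,2)
T=lambda c:px(c,6.5,(350,180)); S=lambda c:px(c,8,(260,230))
mm=lambda *a:np.array(a)/1000
m=[('top',T((215,425)),mm(-60,30,4)),('top',T((366,427)),mm(-60,-30,4)),('top',T((210,124)),mm(60,30,8)),('top',T((373,128)),mm(60,-30,8)),
('side',S((195,200)),mm(-60,30,4)),('side',S((220,367)),mm(-60,-30,4)),('side',S((575,143)),mm(60,30,8)),('side',S((608,306)),mm(60,-30,8))]
T2=lambda c:px(c,5,(235,150)); S2=lambda c:px(c,7,(250,140))
b=[('top',T2((140,577)),mm(-112,45,0)),('top',T2((317,545)),mm(-112,-45,0)),('top',T2((120,388)),mm(-16,35,5)),('top',T2((277,357)),mm(-16,-35,5)),
('top',T2((48,66)),mm(150,44,28)),('top',T2((218,37)),mm(150,-44,28)),
('side',S2((33,240)),mm(-112,45,0)),('side',S2((95,375)),mm(-112,-45,0)),('side',S2((256,183)),mm(-16,35,5)),('side',S2((316,303)),mm(-16,-35,5)),
('side',S2((518,65)),mm(110,44,28)),('side',S2((600,50)),mm(150,44,28)),('side',S2((677,165)),mm(150,-44,28))]
for n,o,z,x0 in(('mount',m,.004,[.52,-.18,0]),('bed',b,.024,[.5,.1,.2])):
  for cams in(('top','side'),('top',),('side',)):
    oo=[t for t in o if t[0] in cams]
    if len(cams)==1:
        # single camera
        c=cams[0]; L=np.array([l for _,_,l in oo]);U=np.array([u for _,u,_ in oo])
        g=lambda p:(proj(c,L@Rot.from_euler('z',p[2]).as_matrix().T+[p[0],p[1],z])-U).ravel()
        s=least_squares(g,x0,loss='soft_l1'); x,r=s.x,g(s.x).reshape(-1,2)
    else: x,r=fit(oo,z,x0)
    print(n,cams,np.round(x[:2],4),np.round(np.degrees(x[2]),2)); print(np.round(r,1).tolist())
E
python3 fit.py
```

```text
mount ('top', 'side') [ 0.5291 -0.1997] -2.01
[[0.1, -0.2], [0.3, 0.1], [1.2, -0.4], [-0.7, -0.4], [-0.2, 0.1], [-1.1, -0.4], [-0.2, 0.1], [0.1, -0.4]]
mount ('top',) [ 0.5284 -0.199 ] -1.9
[[-0.1, 0.1], [0.1, 0.3], [0.9, -0.2], [-1.0, -0.2]]
mount ('side',) [ 0.5298 -0.2003] -1.81
[[0.1, 0.3], [-0.8, -0.1], [0.1, 0.2], [0.5, -0.3]]
bed ('top', 'side') [0.5387 0.1116] 10.58
[[0.3, 0.4], [0.4, -0.2], [1.4, -0.4], [-2.7, 0.5], [-0.0, -0.4], [0.2, -1.1], [0.5, -0.3], [-0.5, -0.3], [-0.1, 0.8], [-1.4, -2.0], [-0.4, 0.4], [-0.3, -0.4], [0.4, -0.2]]
bed ('top',) [0.5382 0.1121] 10.5
[[0.0, 0.6], [0.1, 0.0], [1.2, -0.2], [-2.8, 0.7], [-0.1, -0.3], [0.1, -0.9]]
bed ('side',) [0.5393 0.1103] 10.85
[[0.7, 0.0], [-0.1, 0.1], [0.1, 1.1], [-1.1, -1.7], [-0.2, 0.5], [-0.1, -0.3], [0.6, -0.1]]
```

Run:
```python
from h import *
o=ctrl.get_obs(); R=Rot.from_quat(o['eef_rot'],scalar_first=True).as_matrix(); print(R.round(3)); print(np.degrees(np.arctan2(R[1,2],R[0,2])))
g=Rot.from_euler('z',-1.9,degrees=True).as_matrix()@[-.043,0,.028]+[.5291,-.1997,.004]; print('grip',g, 'delta tcp',g-[0,0,.0187]-o['eef_pos'])
c=Rot.from_euler('z',10.6,degrees=True).as_matrix()
for x in(-.112,25e-3-.103-.02): print(c@[x,0,.028]+[.5387,.1116,.024])
# verify bed overlay
a=cv2.imread('pics/top0.png')
for tgt in[(25,21,11),(25,-21,11),(45,21,2),(45,-21,2),(106,21,20),(106,-21,20),(-112,0,0),(110,0,28)]:
    print(tgt,proj('top',c@(np.array(tgt)/1e3)+[.5387,.1116,.024])[0].round(1))
```

```text
[[ 0.969 -0.     0.248]
 [-0.248 -0.     0.969]
 [-0.    -1.    -0.   ]]
75.63140939499571
grip [ 0.48612364 -0.19827433  0.032     ] delta tcp [ 0.34344754 -0.75529309 -0.21797574]
[0.42861124 0.09099745 0.052     ]
[0.44237234 0.09357277 0.052     ]
(25, 21, 11) [262.4 209.6]
(25, -21, 11) [278.8 206.4]
(45, 21, 2) [261.4 202.6]
(45, -21, 2) [277.7 199.4]
(106, 21, 20) [256.5 178. ]
(106, -21, 20) [272.8 174.9]
(-112, 0, 0) [280.7 261.9]
(110, 0, 28) [264.  174.2]
```

```bash
python3 -m pendant '[0.04,-0.04,0,0,0,1.25,0.085, 0.045,-0.04,0,0,0,1.25,0.085, 0.045,-0.04,0,0,0,1.25,0.085, 0.045,-0.04,0,0,0,1.25,0.085, 0.045,-0.04,0,0,0,1.25,0.085, 0.045,-0.04,0,0,0,1.25,0.085, 0.015,-0.06,0,0,0,1.25,0.085, 0.015,-0.06,0,0,0,1.25,0.085, 0.015,-0.06,0,0,0,1.25,0.085, 0.015,-0.06,0,0,0,1.25,0.085, 0.01,-0.06,0,0,0,0,0.085, 0.005,-0.06,0,0,0,0,0.085]'
cat > st.py <<'E'
from h import *
o=ctrl.get_obs();R=Rot.from_quat(o['eef_rot'],scalar_first=True).as_matrix()
print('t',o['time_s'],'tcp',o['eef_pos'].round(4),'yaw',np.degrees(np.arctan2(R[1,2],R[0,2])).round(2),'y',R[:,1].round(3),'F',o['wrist_force'].round(2),'M',o['torque'].round(2),'op',round(o['opening'],3))
C=Rot.from_euler('z',10.6,degrees=True).as_matrix()
print('bed frame',((o['eef_pos']-[.5387,.1116,.024])@C*1e3).round(1),'Fbed',(o['wrist_force']@C).round(2))
E
python3 st.py
```

```text
time_s: 3.0
eef_pos: [0.483, -0.0451, 0.2316]
eef_rot: [-0.707, 0.707, -0.011, 0.012]
wrist_force: [0.8, -0.3, 0.0]
opening: 0.996
t 3.0 tcp [ 0.483  -0.0451  0.2316] yaw 88.12 y [ 0.001 -0.    -1.   ] F [ 0.82 -0.31  0.01] M [-0.02  0.01 -0.01] op 0.996
bed frame [ -83.6 -143.8  207.6] Fbed [ 0.75 -0.45  0.01]
```

```bash
python3 -m pendant '[0.003,-0.05,0,0,0,0,0.085, 0,-0.053,-0.03,0,0,0,0.085, 0,-0.05,-0.035,0,0,0,0.085, 0,0,-0.055,0,0,0,0.085, 0,0,-0.02,0,0,0,0.085, 0,0,0,0,0,0,0.085]'; python3 st.py
python3 - <<'E'
from h import *
a=ctrl.camera('top');s=ctrl.camera('side')
save(np.hstack([cv2.resize(a[150:280,340:460],None,fx=3.3,fy=3.3),cv2.resize(s[215:345,240:360],None,fx=3.3,fy=3.3)]),'hover.png')
E
```

```text
time_s: 3.75
eef_pos: [0.4843, -0.1953, 0.0895]
eef_rot: [0.708, -0.706, 0.013, -0.01]
wrist_force: [-0.5, -0.5, -0.1]
opening: 0.996
t 3.75 tcp [ 0.4843 -0.1953  0.0895] yaw 88.11 y [-0.003  0.002 -1.   ] F [-0.53 -0.47 -0.15] M [0.02 0.01 0.02] op 0.996
bed frame [-109.9 -291.7   65.5] Fbed [-0.6  -0.37 -0.15]
```

View pics/hover.png

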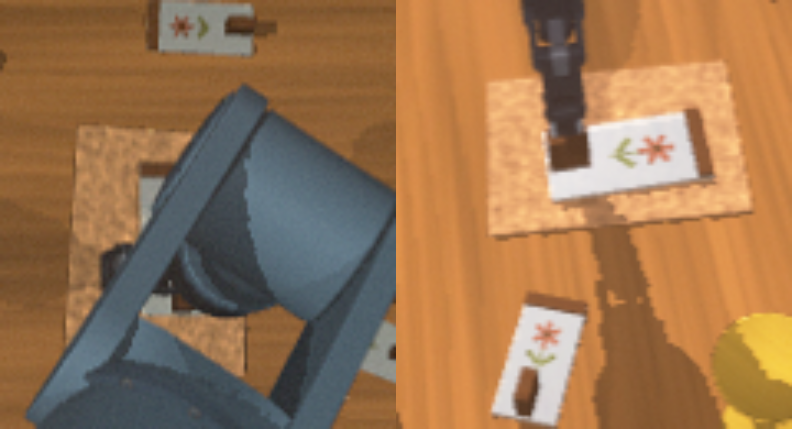

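The side view shows the fingers straddling the grip block of the large mount on the mat, at about (568,140) in the crop. Next I descend and close.

```bash
python3 -m pendant '[0.001,-0.002,-0.03,0,0,0,0.085, 0,0,-0.03,0,0,0,0.085, 0,0,-0.012,0,0,0,0.085, 0,0,0,0,0,0,0.085, 0,0,0,0,0,0,0.085]'; python3 st.py
```

```text
time_s: 4.47
eef_pos: [0.4878, -0.1986, 0.0208]
eef_rot: [-0.706, 0.708, -0.011, 0.012]
wrist_force: [0.4, -0.5, 0.6]
opening: 0.996
t 4.475 tcp [ 0.4878 -0.1986  0.0208] yaw 88.14 y [ 0.002 -0.002 -1.   ] F [ 0.36 -0.49  0.63] M [ 0.01 -0.03 -0.  ] op 0.996
bed frame [-107.1 -295.6   -3.2] Fbed [ 0.26 -0.55  0.63]
```

```bash
python3 -m pendant '[-0.001,0,-0.006,0,0,0,0.085, 0,0,0,0,0,0,0.085, 0,0,0,0,0,0,0.085]'; python3 st.py;  python3 -m pendant '[0,0,0,0,0,0,0.06, 0,0,0,0,0,0,0.04, 0,0,0,0,0,0,0.02, 0,0,0,0,0,0,0.0, 0,0,0,0,0,0,0.0, 0,0,0,0,0,0,0.0, 0,0,0,0,0,0,0]'; python3 st.py
```

```text
time_s: 4.85
eef_pos: [0.4857, -0.198, 0.0134]
eef_rot: [-0.707, 0.707, -0.012, 0.012]
wrist_force: [0.1, 0.7, -0.2]
opening: 0.996
t 4.85 tcp [ 0.4857 -0.198   0.0134] yaw 88.12 y [ 0. -0. -1.] F [ 0.13  0.74 -0.21] M [ 0.02 -0.01  0.01] op 0.996
bed frame [-109.  -294.6  -10.6] Fbed [ 0.26  0.71 -0.21]
time_s: 5.72
eef_pos: [0.4858, -0.1981, 0.0134]
eef_rot: [-0.707, 0.707, -0.011, 0.012]
wrist_force: [-0.1, -0.5, 1.1]
opening: 0.153
t 5.725 tcp [ 0.4858 -0.1981  0.0134] yaw 88.13 y [ 0. -0. -1.] F [-0.09 -0.48  1.13] M [0.06 0.05 0.01] op 0.153
bed frame [-108.9 -294.7  -10.6] Fbed [-0.18 -0.45  1.13]
```

```bash
python3 -m pendant '[0,0,0.01,0,0,0,0, 0,0,0.03,0,0,0,0, 0,0,0.04,0,0,0,0, -0.006,0.035,0.02,0,0,1.5,0, -0.007,0.042,0,0,0,2,0, -0.007,0.042,0,0,0,2,0, -0.007,0.042,0,0,0,2,0, -0.007,0.042,0,0,0,2,0, -0.007,0.042,0,0,0,2,0, -0.007,0.035,0,0,0,1,0, 0,0.01,0,0,0,0,0, 0,0,0,0,0,0,0]'; python3 st.py
python3 - <<'E'
from h import *
a=ctrl.camera('top');s=ctrl.camera('side')
save(np.hstack([cv2.resize(a[150:290,220:340],None,fx=3.3,fy=3.3),cv2.resize(s[95:235,220:370],None,fx=3.3,fy=3.3)]),'over.png')
E
```

```text
time_s: 7.22
eef_pos: [0.4378, 0.0921, 0.1135]
eef_rot: [-0.704, 0.704, 0.066, -0.066]
wrist_force: [0.3, -0.7, -1.0]
opening: 0.155
t 7.225 tcp [0.4378 0.0921 0.1135] yaw 100.7 y [ 0. -0. -1.] F [ 0.33 -0.74 -0.95] M [ 0.01  0.03 -0.08] op 0.155
bed frame [-102.7   -0.6   89.5] Fbed [ 0.19 -0.79 -0.95]
```

View pics/over.png

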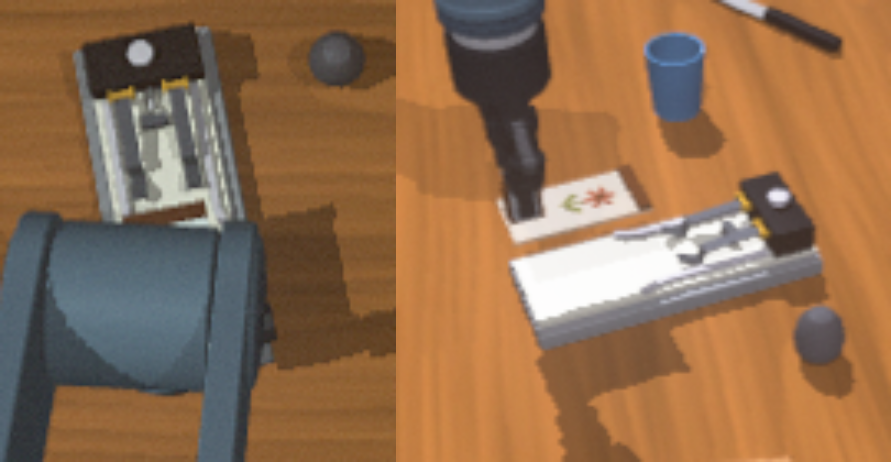

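Run:
```python
from h import *
o=ctrl.get_obs();C=Rot.from_euler('z',10.7,degrees=True).as_matrix()
t=o['eef_pos']
def L(p): return C@(np.array(p)/1e3+[.043,0,-.0094])+t
pts=[(60,30,8),(60,-30,8),(48,30,8),(48,-30,8),(-60,-30,4),(-60,30,4)]
for p in pts:
    print(p,((proj('top',L(p))[0]-[220,150]+.5)*3.3).round(),((proj('side',L(p))[0]-[220,95]+.5)*3.3+[396,0]).round())
a=ctrl.camera('top');s=ctrl.camera('side')
A=cv2.resize(a[180:230,240:300],None,fx=8,fy=8,interpolation=2);S=cv2.resize(s[140:180,245:325],None,fx=8,fy=8,interpolation=2)
for p in pts:
    u=(proj('top',L(p))[0]-[240,180]+.5)*8-.5; cv2.circle(A,tuple(int(x) for x in u),3,(255,0,255),1)
    u=(proj('side',L(p))[0]-[245,140]+.5)*8-.5; cv2.circle(S,tuple(int(x) for x in u),3,(255,0,255),1)
save(A,'ovA.png');save(S,'ovS.png')
# stop pad zoom
save(cv2.resize(a[165:215,240:300],None,fx=10,fy=10,interpolation=2),'stop.png')
```

```text
(60, 30, 8) [125. 216.] [629. 165.]
(60, -30, 8) [207. 200.] [651. 205.]
(48, 30, 8) [128. 233.] [616. 168.]
(48, -30, 8) [210. 216.] [638. 208.]
(-60, -30, 4) [239. 366.] [513. 243.]
(-60, 30, 4) [155. 382.] [496. 201.]
```

View pics/ovA.png

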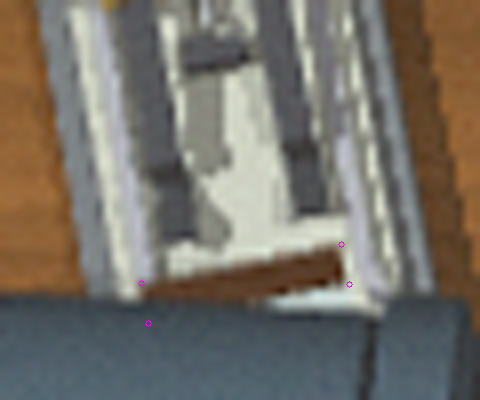

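View pics/ovS.png

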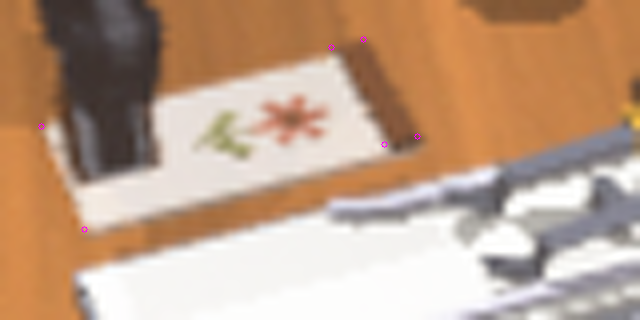

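View pics/stop.png

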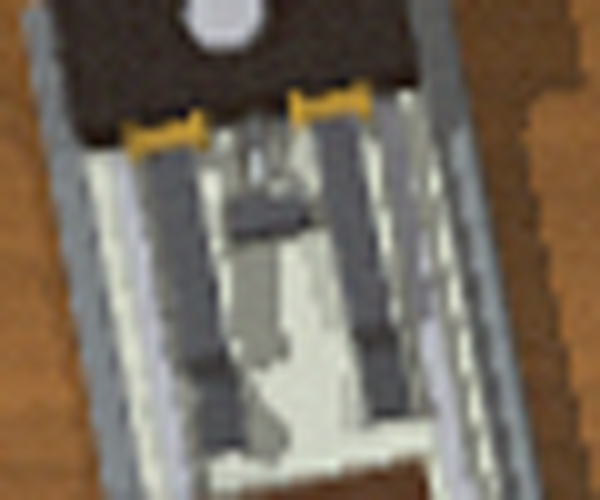

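```bash
python3 - <<'E'
from h import *
C=Rot.from_euler('z',10.6,degrees=True).as_matrix()
for z in(.024,.03,.036): print(((onz('top',[(267.0,188.2)],z)-[.5387,.1116,.024])@C*1e3).round(1))
E
python3 -m pendant '[0,0,-0.035,0,0,0,0, 0,0,-0.025,0,0,0,0, 0,0,-0.01,0,0,0,0, 0,0,-0.004,0,0,0,0, 0,0,0,0,0,0,0, 0,0,0,0,0,0,0]'; python3 st.py
```

```text
[[79.5  0.7  0. ]]
[[78.1  0.3  6. ]]
[[76.8 -0.1 12. ]]
time_s: 8.18
eef_pos: [0.4385, 0.092, 0.0401]
eef_rot: [-0.704, 0.704, 0.066, -0.065]
wrist_force: [0.7, 0.2, -1.1]
opening: 0.156
t 8.175 tcp [0.4385 0.092  0.0401] yaw 100.63 y [ 0.002 -0.    -1.   ] F [ 0.69  0.18 -1.07] M [ 0.    0.03 -0.01] op 0.156
bed frame [-102.1   -0.9   16.1] Fbed [ 0.71  0.05 -1.07]
```

```bash
python3 -m pendant '[0,0.001,-0.002,0,0,0,0, 0,0,-0.002,0,0,0,0, 0,0,0,0,0,0,0]'; python3 st.py;python3 -m pendant '[0,0,-0.001,0,0,0,0, 0,0,0,0,0,0,0]'; python3 st.py; python3 -m pendant '[0,0,-0.001,0,0,0,0, 0,0,0,0,0,0,0]'; python3 st.py
```

```text
time_s: 8.55
eef_pos: [0.4375, 0.0931, 0.0352]
eef_rot: [-0.704, 0.704, 0.065, -0.066]
wrist_force: [-0.5, 0.2, -0.4]
opening: 0.153
t 8.55 tcp [0.4375 0.0931 0.0352] yaw 100.64 y [-0. -0. -1.] F [-0.54  0.22 -0.41] M [-0.05  0.11 -0.02] op 0.153
bed frame [-102.8    0.4   11.2] Fbed [-0.49  0.32 -0.41]
time_s: 8.8
eef_pos: [0.4376, 0.093, 0.0342]
eef_rot: [0.704, -0.704, -0.065, 0.066]
wrist_force: [-0.5, -0.1, -0.9]
opening: 0.151
t 8.8 tcp [0.4376 0.093  0.0342] yaw 100.63 y [-0. -0. -1.] F [-0.46 -0.11 -0.94] M [0.01 0.06 0.04] op 0.151
bed frame [-102.8    0.3   10.2] Fbed [-0.47 -0.02 -0.94]
time_s: 9.05
eef_pos: [0.4378, 0.093, 0.0334]
eef_rot: [-0.704, 0.704, 0.066, -0.065]
wrist_force: [-0.5, -0.6, 0.7]
opening: 0.155
t 9.05 tcp [0.4378 0.093  0.0334] yaw 100.63 y [ 0. -0. -1.] F [-0.46 -0.62  0.74] M [0.02 0.1  0.01] op 0.155
bed frame [-102.5    0.3    9.4] Fbed [-0.56 -0.53  0.74]
```

```bash
python3 -m pendant '[0,0,-0.0005,0,0,0,0, 0,0,0,0,0,0,0]'; python3 st.py
python3 -m pendant '[0,0,-0.0005,0,0,0,0, 0,0,0,0,0,0,0]'; python3 st.py
```

```text
time_s: 9.3
eef_pos: [0.438, 0.093, 0.0334]
eef_rot: [-0.704, 0.704, 0.066, -0.065]
wrist_force: [-2.7, -0.1, 8.5]
opening: 0.151
t 9.3 tcp [0.438  0.093  0.0334] yaw 100.64 y [ 0. -0. -1.] F [-2.72 -0.06  8.54] M [-0.05  0.51  0.08] op 0.151
bed frame [-102.4    0.3    9.4] Fbed [-2.69  0.44  8.54]
time_s: 9.55
eef_pos: [0.4382, 0.093, 0.0334]
eef_rot: [-0.704, 0.704, 0.066, -0.065]
wrist_force: [-5.2, 0.5, 12.6]
opening: 0.156
t 9.55 tcp [0.4382 0.093  0.0334] yaw 100.65 y [ 0.001 -0.    -1.   ] F [-5.23  0.51 12.57] M [-0.02  0.75 -0.01] op 0.156
bed frame [-102.2    0.2    9.4] Fbed [-5.04  1.46 12.57]
```

```bash
python3 -m pendant '[0,0,0.0009,0,0,0,0, 0,0,0,0,0,0,0, 0.0049,0.0009,0,0,0,0,0, 0.0049,0.0009,0,0,0,0,0, 0.0049,0.0009,0,0,0,0,0, 0.002,0.0004,0,0,0,0,0, 0,0,0,0,0,0,0]'; python3 st.py
python3 - <<'E'
from h import *
a=ctrl.camera('top');s=ctrl.camera('side')
save(np.hstack([cv2.resize(a[150:230,235:305],None,fx=5.5,fy=5.5,interpolation=2),cv2.resize(s[130:210,250:350],None,fx=4,fy=5.5,interpolation=2)]),'slide1.png')
E
```

```text
time_s: 10.42
eef_pos: [0.4549, 0.0961, 0.0334]
eef_rot: [-0.704, 0.704, 0.066, -0.065]
wrist_force: [-0.3, -0.4, 4.0]
opening: 0.15
t 10.425 tcp [0.4549 0.0961 0.0334] yaw 100.63 y [ 0.001 -0.    -1.   ] F [-0.26 -0.36  4.04] M [-0.    0.1   0.01] op 0.15
bed frame [-85.2   0.2   9.4] Fbed [-0.32 -0.31  4.04]
```

View pics/slide1.png

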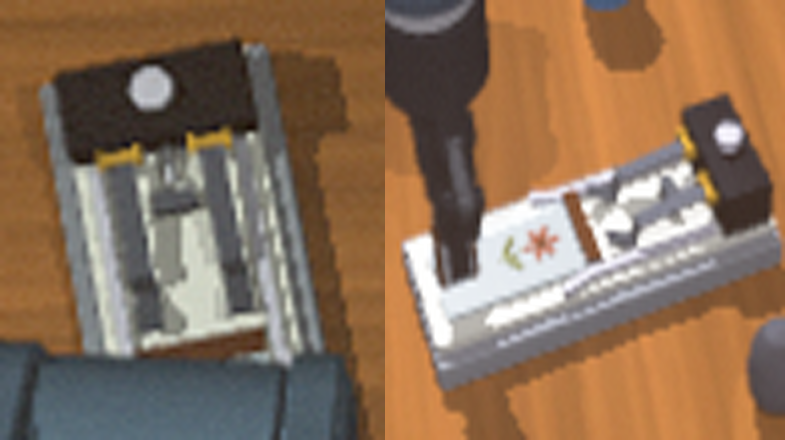

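The mount lies flat on the bed between the rails. Its bar is at about (200,342) in the top crop, just short of the clip tips.

```bash
python3 -m pendant '[0.003,0.0005,0,0,0,0,0, 0.003,0.0006,0,0,0,0,0, 0.003,0.0005,0,0,0,0,0, 0,0,0,0,0,0,0]'; python3 st.py
python3 -m pendant '[0.003,0.0006,0,0,0,0,0, 0.003,0.0005,0,0,0,0,0, 0.003,0.0006,0,0,0,0,0, 0,0,0,0,0,0,0]'; python3 st.py
```

```text
time_s: 11.02
eef_pos: [0.4638, 0.0977, 0.0334]
eef_rot: [-0.704, 0.704, 0.066, -0.065]
wrist_force: [-0.6, -0.5, 6.0]
opening: 0.149
t 11.025 tcp [0.4638 0.0977 0.0334] yaw 100.63 y [ 0.001 -0.    -1.   ] F [-0.56 -0.45  5.98] M [-0.02  0.1   0.  ] op 0.149
bed frame [-76.2   0.1   9.4] Fbed [-0.64 -0.34  5.98]
time_s: 11.52
eef_pos: [0.4712, 0.0993, 0.0334]
eef_rot: [-0.704, 0.704, 0.065, -0.067]
wrist_force: [-7.2, -1.9, 13.1]
opening: 0.157
t 11.525 tcp [0.4712 0.0993 0.0334] yaw 100.65 y [-0.003 -0.    -1.   ] F [-7.25 -1.93 13.15] M [-0.26  1.06  0.01] op 0.157
bed frame [-68.6   0.3   9.4] Fbed [-7.48 -0.57 13.15]
```

```bash
python3 -m pendant '[0.002,0.0004,0.0004,0,0,0,0, 0.003,0.0005,0.0003,0,0,0,0, 0,0,0,0,0,0,0]'; python3 st.py
python3 -m pendant '[0.003,0.0006,0,0,0,0,0, 0.003,0.0005,0,0,0,0,0, 0,0,0,0,0,0,0]'; python3 st.py
```

```text
time_s: 11.9
eef_pos: [0.4753, 0.1003, 0.0334]
eef_rot: [0.704, -0.704, -0.064, 0.067]
wrist_force: [-8.4, -0.5, 9.5]
opening: 0.15
t 11.9 tcp [0.4753 0.1003 0.0334] yaw 100.65 y [-0.005 -0.    -1.   ] F [-8.35 -0.51  9.5 ] M [-0.19  0.97 -0.03] op 0.15
bed frame [-64.4   0.5   9.4] Fbed [-8.3   1.03  9.5 ]
time_s: 12.28
eef_pos: [0.481, 0.1014, 0.0334]
eef_rot: [0.704, -0.704, -0.064, 0.067]
wrist_force: [-7.2, -0.8, 8.9]
opening: 0.156
t 12.275 tcp [0.481  0.1014 0.0334] yaw 100.65 y [-0.005 -0.    -1.   ] F [-7.24 -0.81  8.9 ] M [-0.11  0.79  0.02] op 0.156
bed frame [-58.5   0.6   9.4] Fbed [-7.27  0.54  8.9 ]
```

```bash
python3 -m pendant '[0.003,0.0004,0,0,0,0,0, 0.003,0.0005,0.0002,0,0,0,0, 0.003,0.0005,0,0,0,0,0, 0,0,0,0,0,0,0]'; python3 st.py
python3 -m pendant '[0.002,0.0003,0,0,0,0,0, 0.002,0.0003,0,0,0,0,0, 0.002,0.0003,0,0,0,0,0, 0,0,0,0,0,0,0]'; python3 st.py
```

```text
time_s: 12.78
eef_pos: [0.491, 0.1029, 0.0335]
eef_rot: [0.704, -0.704, -0.065, 0.067]
wrist_force: [-4.7, -0.1, 3.3]
opening: 0.15
t 12.775 tcp [0.491  0.1029 0.0335] yaw 100.64 y [-0.003 -0.    -1.   ] F [-4.66 -0.15  3.34] M [-0.01  0.4   0.08] op 0.15
bed frame [-48.5   0.2   9.5] Fbed [-4.61  0.71  3.34]
time_s: 13.28
eef_pos: [0.4981, 0.1038, 0.0337]
eef_rot: [0.704, -0.704, -0.065, 0.066]
wrist_force: [-1.2, -0.1, -1.3]
opening: 0.15
t 13.275 tcp [0.4981 0.1038 0.0337] yaw 100.64 y [-0.001  0.    -1.   ] F [-1.24 -0.12 -1.31] M [-0.11  0.47 -0.01] op 0.15
bed frame [-41.3  -0.2   9.7] Fbed [-1.24  0.11 -1.31]
```

```bash
python3 -m pendant '[0.003,0.0006,-0.0003,0,0,0,0, 0.003,0.0006,0,0,0,0,0, 0,0,0,0,0,0,0]'; python3 st.py
python3 -m pendant '[0.003,0.0005,0,0,0,0,0, 0.002,0.0004,0,0,0,0,0, 0,0,0,0,0,0,0]'; python3 st.py
python3 - <<'E'
from h import *
a=ctrl.camera('top');s=ctrl.camera('side')
save(np.hstack([cv2.resize(a[150:230,235:305],None,fx=5.5,fy=5.5,interpolation=2),cv2.resize(s[130:210,250:350],None,fx=4,fy=5.5,interpolation=2)]),'slide2.png')
E
```

```text
time_s: 13.65
eef_pos: [0.505, 0.105, 0.0338]
eef_rot: [0.704, -0.704, -0.066, 0.065]
wrist_force: [-1.4, 0.8, -3.7]
opening: 0.153
t 13.65 tcp [0.505  0.105  0.0338] yaw 100.63 y [ 0.001  0.    -1.   ] F [-1.41  0.81 -3.7 ] M [-0.02  0.33 -0.  ] op 0.153
bed frame [-34.4  -0.3   9.8] Fbed [-1.24  1.06 -3.7 ]
time_s: 14.02
eef_pos: [0.5098, 0.1059, 0.0338]
eef_rot: [0.704, -0.704, -0.066, 0.065]
wrist_force: [-0.9, 0.2, -4.1]
opening: 0.153
t 14.025 tcp [0.5098 0.1059 0.0338] yaw 100.63 y [ 0.001  0.    -1.   ] F [-0.88  0.17 -4.12] M [-0.05  0.37 -0.03] op 0.153
bed frame [-29.4  -0.3   9.8] Fbed [-0.83  0.33 -4.12]
```

View pics/slide2.png

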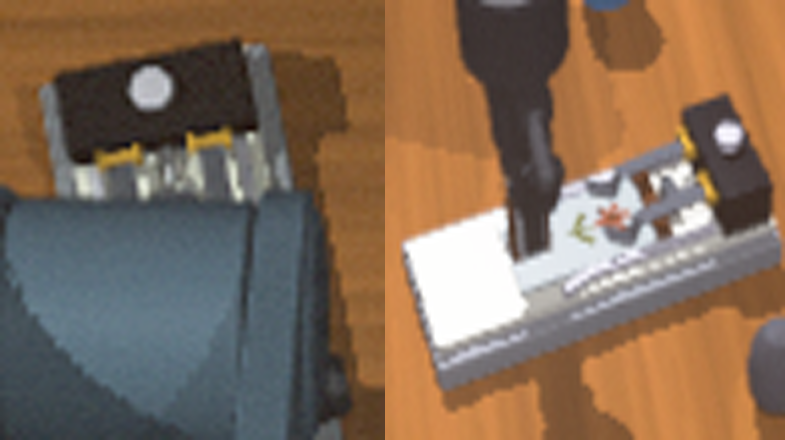

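The side view shows both clip noses down on the glass behind the bar, at about (600,185) and (620,232). The bar is at (648,200), near the stop. I ease down slightly and continue by feel.

```bash
python3 -m pendant '[0.002,0.0004,-0.0005,0,0,0,0, 0.001,0.0002,-0.0002,0,0,0,0, 0,0,0,0,0,0,0]'; python3 st.py
python3 -m pendant '[0.001,0.0002,0,0,0,0,0, 0.0005,0.0001,0,0,0,0,0, 0,0,0,0,0,0,0]'; python3 st.py
```

```text
time_s: 14.5
eef_pos: [0.5128, 0.1064, 0.0335]
eef_rot: [-0.704, 0.704, 0.066, -0.065]
wrist_force: [-2.9, -0.8, 2.0]
opening: 0.151
t 14.5 tcp [0.5128 0.1064 0.0335] yaw 100.63 y [ 0.001 -0.    -1.   ] F [-2.94 -0.82  1.97] M [-0.05  0.6   0.01] op 0.151
bed frame [-26.4  -0.3   9.5] Fbed [-3.04 -0.26  1.97]
time_s: 14.88
eef_pos: [0.5141, 0.1067, 0.0334]
eef_rot: [-0.704, 0.704, 0.066, -0.065]
wrist_force: [-4.8, -1.5, 5.2]
opening: 0.151
t 14.875 tcp [0.5141 0.1067 0.0334] yaw 100.63 y [ 0. -0. -1.] F [-4.82 -1.54  5.24] M [-0.13  0.76 -0.03] op 0.151
bed frame [-25.   -0.3   9.4] Fbed [-5.02 -0.63  5.24]
```

```bash
for i in 1; do python3 -m pendant '[0.001,0.0002,0.0003,0,0,0,0, 0,0,0,0,0,0,0]'; python3 st.py; done
python3 -m pendant '[0.001,0.0002,0,0,0,0,0, 0,0,0,0,0,0,0]'; python3 st.py
```

```text
time_s: 15.12
eef_pos: [0.515, 0.1069, 0.0334]
eef_rot: [-0.704, 0.704, 0.066, -0.065]
wrist_force: [-3.2, -0.7, 2.8]
opening: 0.153
t 15.125 tcp [0.515  0.1069 0.0334] yaw 100.63 y [ 0. -0. -1.] F [-3.16 -0.68  2.83] M [-0.17  0.6  -0.05] op 0.153
bed frame [-24.1  -0.3   9.4] Fbed [-3.23 -0.08  2.83]
time_s: 15.38
eef_pos: [0.516, 0.1071, 0.0335]
eef_rot: [-0.704, 0.704, 0.066, -0.065]
wrist_force: [-5.0, -0.7, 4.0]
opening: 0.15
t 15.375 tcp [0.516  0.1071 0.0335] yaw 100.63 y [ 0. -0. -1.] F [-4.97 -0.73  4.03] M [-0.23  0.77 -0.03] op 0.15
bed frame [-23.1  -0.2   9.5] Fbed [-5.02  0.2   4.03]
```

```bash
python3 -m pendant '[0.0007,0.0001,0,0,0,0,0, 0,0,0,0,0,0,0]'|sed -n 2,4p; python3 st.py; python3 -m pendant '[0.0007,0.0001,0,0,0,0,0, 0,0,0,0,0,0,0]'|sed -n 2,4p; python3 st.py
```

```text
eef_pos: [0.5166, 0.1072, 0.0334]
eef_rot: [-0.704, 0.704, 0.065, -0.066]
wrist_force: [-5.0, -1.0, 4.3]
t 15.625 tcp [0.5166 0.1072 0.0334] yaw 100.63 y [-0. -0. -1.] F [-4.99 -1.05  4.32] M [-0.16  0.76  0.01] op 0.153
bed frame [-22.6  -0.3   9.4] Fbed [-5.1  -0.11  4.32]
eef_pos: [0.5172, 0.1073, 0.0335]
eef_rot: [-0.704, 0.704, 0.065, -0.066]
wrist_force: [-6.0, -0.8, 4.7]
t 15.875 tcp [0.5172 0.1073 0.0335] yaw 100.63 y [-0. -0. -1.] F [-5.97 -0.83  4.72] M [-0.19  0.79  0.  ] op 0.155
bed frame [-22.   -0.2   9.5] Fbed [-6.02  0.28  4.72]
```

```bash
python3 -m pendant '[0.0007,0.0001,0,0,0,0,0, 0,0,0,0,0,0,0]'>/dev/null; python3 st.py; python3 -m pendant '[0.0007,0.0001,0,0,0,0,0, 0,0,0,0,0,0,0]'>/dev/null; python3 st.py
```

```text
t 16.125 tcp [0.5173 0.1074 0.0334] yaw 100.64 y [-0.001 -0.    -1.   ] F [-8.16 -1.08  5.88] M [-0.29  1.13 -0.02] op 0.154
bed frame [-21.8  -0.2   9.4] Fbed [-8.22  0.44  5.88]
t 16.375 tcp [0.5175 0.1074 0.0334] yaw 100.65 y [-0.003 -0.    -1.   ] F [-10.14  -2.35   9.25] M [-0.33  1.35 -0.07] op 0.153
bed frame [-21.6  -0.2   9.4] Fbed [-10.39  -0.44   9.25]
```

```bash
python3 -m pendant '[0.0005,0.0001,0.0004,0,0,0,0, 0,0,0,0,0,0,0]'>/dev/null; python3 st.py
python3 - <<'E'
from h import *
s=ctrl.camera('side'); save(cv2.resize(s[140:200,250:350],None,fx=8,fy=8,interpolation=2),'end.png')
E
```

```text
t 16.625 tcp [0.5176 0.1075 0.0334] yaw 100.64 y [-0.003 -0.    -1.   ] F [-10.56  -2.23   7.  ] M [-0.39  1.28 -0.04] op 0.153
bed frame [-21.5  -0.2   9.4] Fbed [-10.79  -0.25   7.  ]
```

View pics/end.png

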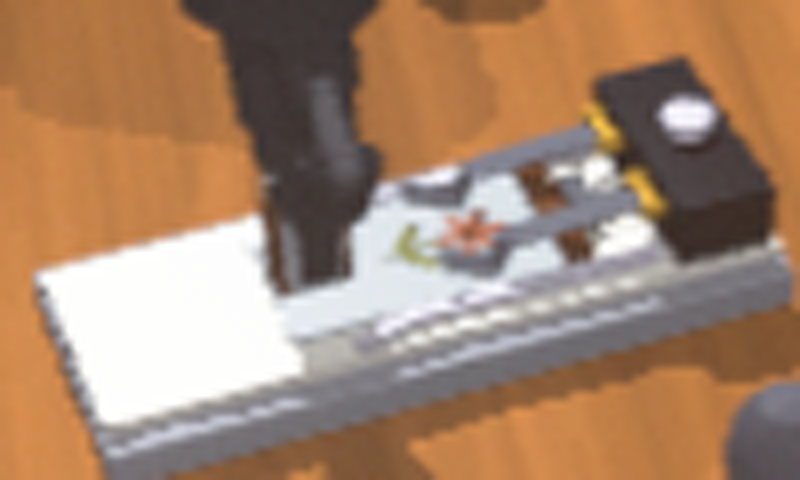

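```bash
python3 -m pendant '[0.0008,0.0001,0,0,0,0,0, 0,0,0,0,0,0,0]'>/dev/null; python3 st.py
```

```text
t 16.925 tcp [0.5179 0.1075 0.0334] yaw 100.65 y [-0.005 -0.001 -1.   ] F [-12.51  -2.69   8.55] M [-0.42  1.63 -0.03] op 0.153
bed frame [-21.2  -0.2   9.4] Fbed [-12.79  -0.34   8.55]
```

The mount is against solid resistance: about 7 N above the drag, with the position stalled at front x ≈ 81.5. I release it now.

```bash
python3 -m pendant '[0,0,0,0,0,0,0.022, 0,0,0,0,0,0,0.03, 0,0,0,0,0,0,0.04, 0,0,0,0,0,0,0.04, 0,0,0,0,0,0,0.04]'; python3 st.py; python3 -m pendant '[0,0,0.01,0,0,0,0.04, 0,0,0.03,0,0,0,0.04, 0,0,0.05,0,0,0,0.04, -0.03,0,0.05,0,0,0,0.04, -0.05,0,0.02,0,0,0,0.04, -0.05,0,0,0,0,0,0.04, -0.03,-0.04,0,0,0,0,0.04, 0,-0.05,0,0,0,0,0.04, 0,-0.05,0,0,0,0,0.04, 0,0,0,0,0,0,0.04]'; python3 st.py
python3 - <<'E'
from h import *
a=ctrl.camera('top');s=ctrl.camera('side')
save(a,'finT.png');save(s,'finS.png')
save(cv2.resize(a[150:270,235:315],None,fx=5,fy=5,interpolation=2),'finTz.png')
save(cv2.resize(s[140:205,250:350],None,fx=8,fy=8,interpolation=2),'finSz.png')
E
```

```text
time_s: 17.55
eef_pos: [0.5201, 0.1077, 0.0338]
eef_rot: [-0.704, 0.704, 0.066, -0.065]
wrist_force: [0.5, 0.4, -0.2]
opening: 0.469
t 17.55 tcp [0.5201 0.1077 0.0338] yaw 100.63 y [ 0.  0. -1.] F [ 0.46  0.41 -0.21] M [ 0.01 -0.05  0.04] op 0.469
bed frame [-19.   -0.4   9.8] Fbed [ 0.53  0.32 -0.21]
time_s: 18.8
eef_pos: [0.3603, -0.0352, 0.1948]
eef_rot: [-0.704, 0.705, 0.064, -0.063]
wrist_force: [0.6, 0.9, 0.0]
opening: 0.464
t 18.8 tcp [ 0.3603 -0.0352  0.1948] yaw 100.28 y [ 0.002 -0.001 -1.   ] F [0.56 0.86 0.01] M [ 0.02 -0.02 -0.  ] op 0.464
bed frame [-202.4 -111.5  170.8] Fbed [0.71 0.74 0.01]
```

View pics/finT.png

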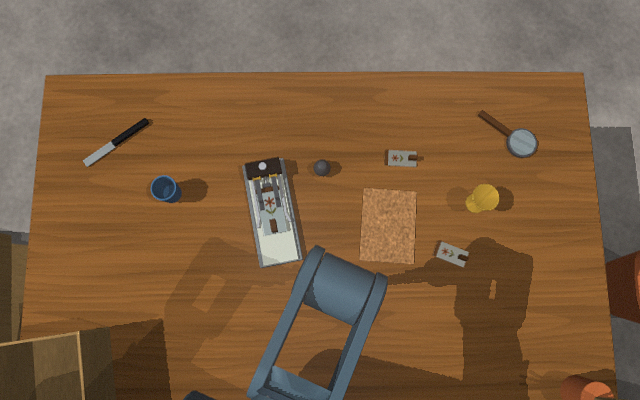

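View pics/finTz.png

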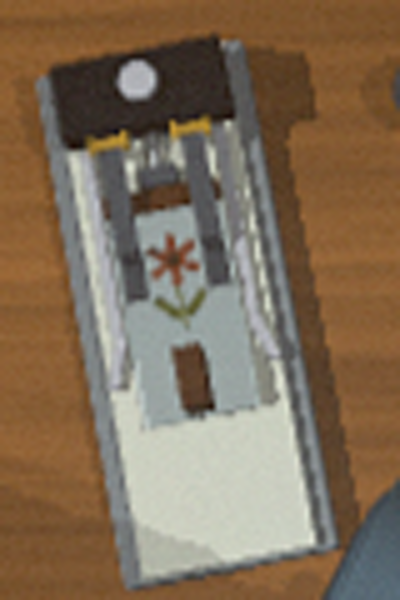

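View pics/finSz.png

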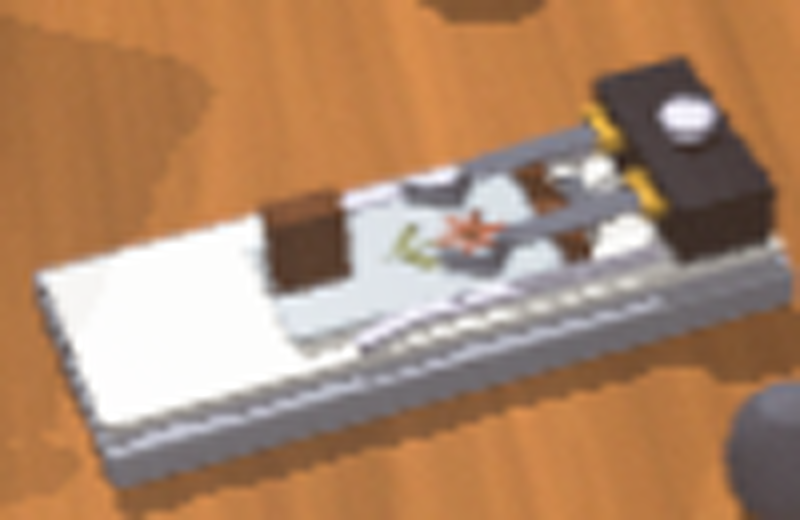

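Run:
```python
from h import *
C=Rot.from_euler('z',10.6,degrees=True).as_matrix()
f=lambda c,p,z:((onz(c,[p],z)-[.5387,.1116,.024])@C*1e3).round(1)[0]
q=lambda u,v:((u+.5)/5-.5+235,(v+.5)/5-.5+150)
print(f('top',q(143,430),.028),f('top',q(279,403),.028),f('top',q(210,416),.028))
print(f('top',q(160,188),.032))
s=lambda u,v:((u+.5)/8-.5+250,(v+.5)/8-.5+140)
print(f('side',s(305,357),.028))
```

```text
[-39.3  31.    4. ] [-39.  -38.5   4. ] [-38.8  -3.3   4. ]
[80.4  0.7  8. ]
[-35.5 -41.3   4. ]
```

Run:
```python
from h import *
print(ctrl.hand_in())
```

```text
the job is handed in; nothing more can be done
None
```

The large glass mount from the cork mat is now in the viewing stage, home against the end stop and let go, and the job is handed in. It took about 19 s of the 64 s allowed.

- **Clips:** the push force rose to about 8 N as the bar went under the clips, then dropped to about 1 N at the snap. The last pictures show both clip noses down on the glass behind the bar.
- **Stop:** it went solid with the mount's front at bed x ≈ 81 mm, matching the 77–79 mm I saw beforehand plus 3 mm of travel. I pressed to about 13 N in total, including roughly 5–6 N of clip drag and stop spring.
- **After release:** the top picture puts the rear edge at bed x ≈ -39 mm, so the front is still at about 81 mm and did not spring back. The mount lies flat, and the top picture shows the egg, goblet and tumbler where they were.
- **Bed pressure:** the downward force reached about 13 N while laying the mount and again as the bar met the clips. I eased it off both times.
- **Weak check:** in the last side picture the rear corner read 3–4 mm off the top view, and in the top one the right rear corner read about 8 mm too far out. I put both down to blurred edges and shadow.
- **Not measured:** I had no direct reading of the stop or clip joints, so "fully in" rests on the feel and the pictures.

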